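Open the child-safe bottle for dead coin cells

ROBOT

A 6-joint arm with a two-finger parallel gripper is mounted at the origin on the work surface. World frame = base frame: x ahead of the robot, y to its left, z up, the work surface at z = 0. Lengths are in m, angles in rad, forces in N, time in s.
With the tool pointing down it reaches from about 0.35 to 0.975 m from the base axis. Payload 4.9 kg.
Tool frame: the origin (TCP) lies at the very end of the fingers, on their centre line; the grasp point (between the pads) lies 19 mm behind it (ctrl.grasp_offset is the distance from the TCP to the grasp point, in m); y points along the fingers, z is the direction in which the jaws open and shut, and the axes are right-handed (so a half turn about y gives the same grasp; the last joint's range is limited). The gripper opens to 85 mm and grips with 20 to 120 N. Pads are 22 mm wide; open, the fingers measure 114 mm over their backs; the gripper's body (76 mm by 85 mm) begins 54 mm behind the grasp point. The pads swing forward as they close: fully open they stand 13 mm farther back than shut.
Start: joints at [-1.459, 0.053, 1.613, -0, 1.476, -0.119], TCP at [0.143, -0.608, 0.231] pointing down, gripper open.
Joint ranges: [-3.01, 3.01], [-1.01, 2.22], [0.06, 2.58], [-1.02, 4.17], [0.09, 2.62], [-3.14, 3.14]. Speed limits (rad/s): [2.57, 2.57, 3.14, 3.14, 3.14, 3.14].

INTERFACE

Orientations are given as a rotation vector (axis times angle).
In Python, from station import ctrl, eyes, finish_job, find_in, regions_of, pinpoint gives the robot as it stands.
- The arm moves only by the tool play_rows, never from a script. Its argument "moves" is a list of rows, each an object of numbers: "x", "y", "z": the shift along the world's x, y, z in cm; "turn": the turn about the world's z in degrees; "jaw": the finger opening in cm, from 0 to 8.54. A call has 1 to 8 rows; each row shifts and turns the commanded pose from where the row before left it; what a row does not reach is not made up. A row lasts 1/12 s, in which the tool goes at most 41.7 mm and 7.16 degrees, less where a joint would pass 70% of its speed; a pose out of reach is approached as far as the arm can. A call is refused whole if a number of a shift passes 4.17 or a number of a turn 7.16, either way. A call with a gripper value outside its range is refused whole. The fingers move at their own pace and stop on an object; "squeeze" is the grip in N (left out, the last holds). Time passes only in rows, so rows that do not move let the fingers close. It gives the time, the measured TCP pose, the force and the opening at its end, in the units of the state.
- ctrl.get_obs(): the state, without advancing time (a new reading comes with each control period).
- eyes.get_image(name): name is "scene" or "top" or "wrist"; returns a dict with "img" (480x640x3 uint8, red, green, blue), "camera_matrix" (3x3 intrinsics, pixels), "cam_to_world" (4x4, takes a point from camera to world coordinates). Camera axes: x right, y up, looking along -z (the intrinsics and any distortion apply to the point x, -y, -z); pixel columns grow to the right and rows downward; lengths in m; the calibration is good to about 2 mm. A picture is of the moment at which its call begins. There is no depth.
- finish_job(): hands the job in, once; it reports no verdict.
Trained networks look in the newest picture that a camera, given by its name, has taken for a name from the list of things; names that differ only in an ending like _2 or _b are one class to them, and where a whole thing is asked for, a point or a joint stands for the part that bears it (a point fixed in the world has none). Each returns a list of dicts, best first, with "score" (0 to 1); they miss things now and then, are a little off and sometimes report something else, mostly with a low value. They report only what shows in the picture. A call takes as long as a camera call. They do not tell look-alikes from the thing itself.
- find_in(camera, query): "point" ([column, row] in pixels, amid what is visible of it).
- regions_of(camera, query): "pixels" (480x640 bool, what is visible of it) and "point" ([column, row] in pixels, amid what is visible of it).
- pinpoint(camera, query): "point" ([column, row] in pixels: a listed point, or the origin of a listed thing).
The state is a dict: "t": time; "q": joint angles; "dq": joint speeds; "effort": joint torques, N m; "tool_pos": TCP position; "tool_rot": TCP orientation; "contact_force": force on the tool from outside, world axes, zero at the start; "wrist_torque": the same for the moment, N m; "opening": finger opening in m.
Only numpy, scipy, OpenCV 4.12 (cv2) and the standard library are available. Lean on these libraries where they do the work, as an engineer would, in place of code of your own. Each camera call takes 0.05 s, during which the arm holds its last target.

TASK

I am changing the cells of a remote and want to drop the dead ones into the child-safe amber bottle. First snap the lid of the blue battery case fully shut, so that no fresh battery gets mixed up with the dead ones; then push the bottle's white cap down against its spring, twist it anticlockwise until it is free, lift it off and keep holding it level, straight above the bottle and about 8 cm clear of its mouth, finishing while you still hold it. The bottle stays standing in its pocket, and the remotes, the bell (do not ring it) and the pot stay as they are.

Things in the scene. Friction and masses are not known exactly. Their poses are not given: they have to be found in the camera images.
- cabinet: Low pine cabinet, 460 mm wide and 186 mm high, its top drawer pulled out towards the robot. Origin: on the table under the middle of the open drawer; +x points away from the robot into the cabinet, whose front starts at x = 140 mm. Drawer floor 104 mm above the table, drawer sides reach 156 mm and the drawer front (at x = -131 mm) 169 mm above the table. Does not move.
- caddy: White plastic caddy in the drawer, 202 (x) x 344 (y) mm, outer and divider walls 34 mm high, floor 3 mm. Origin: centre of its underside; turned like the cabinet. A row of three square pockets (64 mm) along its -y side, a big pocket for the battery case next to it, three long slots for remotes at +y. Does not move.
- case_hinge (a point): Blue battery case, 66 deep (its x) x 98 wide (its y) x 29 mm high when shut, with six fresh batteries, standing loose in the caddy's big pocket (slides by some mm). The point: middle of the lid's hinge line on the far long side, 20 mm above the case's underside. Axes: x from the latch front to the hinge, y along the hinge, z up; the front is 66 mm from the hinge towards -x.
- lid_front (a point): Point on the outer face of the case's lighter blue lid, midway along its width, 52 mm from the hinge line and 14 mm short of the front edge: the place to press. With the lid shut it lies 52 mm towards -x of the hinge point and 9 mm above it. Axes turn with the lid.
- case_lid (a joint): Opening angle of the lid, rad: 0 is shut and latched, larger is open (front edge up). It starts half open and stays where it is left. At about 0.09 the tongue at the front meets the latch; about 5 N down near the front edge snaps it past, and it then stays below 0.02. Not snapped, it stays at 0.06 or more.
- bottle_mouth (a point): Amber bottle: square body 60 x 60 mm, 76 mm high, then a round neck 32 mm across with an open mouth 104 mm above the underside. The point: centre of the mouth (under the cap at first); z up. It stands loose in one of the three square pockets, which let it shift 2 mm and turn about 4 degrees either way. 0.1 to 0.2 kg.
- cap_center (a point): White ribbed push-and-turn cap, 52 mm across, 24.5 mm high, 35 g, a red ring on top; the point is on its axis, 12 mm above its lower rim; at first 3 mm below the mouth, rim 13 mm above the bottle's shoulder. To open: push down over 3 mm (see cap_spring), keep it down, turn anticlockwise seen from above by 60 degrees (45 to 75 will do, stop at about 82), lift. Unpressed it turns only 3 degrees.
- cap_spring (a joint): How far the cap is pushed down on its inner spring disc, m: 0 at rest, 0.0045 fully down. Takes 3 N to start and 9 N to go fully down; it springs back when let up.
- bell_center (a point): Chrome desk bell, 58 mm across and 46 mm high, in another of the square pockets; the point is on its axis, 20 mm above its underside. Leave it alone.
- bell_button (a joint): The bell's press button on top: 0 at rest, 0.004 m fully down (rings).
- pot_center (a point): Small empty terracotta pot, 58 mm across and 52 mm high, in the third square pocket; the point is on its axis, half-way up. Leave it alone.
- remote_a_center (a point): Black remote, 158 x 42 x 17 mm, lying in a long slot of the caddy; centre of the thing. Leave it alone.
- remote_b_center (a point): Grey remote, 158 x 42 x 17 mm, lying in a long slot of the caddy; centre of the thing. Leave it alone.
There are look-alikes about, which are no part of the job. There is more than one size of the part that bears bottle_mouth; the job needs the largest.

How it is judged:
On the way, in this order (a step that is already met when the one before it is completed fails the run):
1. the battery case's lid is snapped shut (value of joint case_lid below 0.03 rad), for 0.2 s.
2. the cap is pushed down against its spring, still on the bottle (value of joint cap_spring above 0.0025 m and z of cap_center in the frame of bottle_mouth below 0 m), for 0.1 s.
3. the cap is twisted free of its lugs, still down on the bottle (angle between the x axis of cap_center and the x axis of bottle_mouth, either way round above 0.55 rad and z of cap_center in the frame of bottle_mouth below 0.004 m), for 0.1 s.
At the end, for the whole second after the job is handed in: The case's lid is shut and latched (under 0.03 rad); the fingers hold the cap, level within 15 degrees, with its centre 60 to 135 mm above the bottle's mouth and within 30 mm of it sideways, touching the bottle nowhere; the bottle stands upright in its pocket, within 15 mm of where it was (value of joint case_lid below 0.03 rad and z of cap_center in the frame of bottle_mouth between 0.06 and 0.135 m and horizontal distance between cap_center and bottle_mouth below 0.03 m and angle between cap_center's own z axis and vertical below 0.26 rad and contact force between cap and the fingers above 1 N and contact force between cap and bottle below 0.05 N and distance of bottle_mouth from where it was at the start of the episode below 0.015 m and angle between bottle_mouth's own z axis and vertical below 0.1 rad); the arm keeps its last pose, push and grip.
It fails at once if the bottle is pulled up out of its pocket or knocked over (distance of bottle_mouth from where it was at the start of the episode above 0.03 m or angle between bottle_mouth's own z axis and vertical above 0.3 rad).
It fails at once if the bell is rung (value of joint bell_button above 0.0025 m).
It fails at once if the bell, the pot or a remote is disturbed (distance of any of bell_center, pot_center from where it was at the start of the episode above 0.02 m or distance of any of remote_a_center, remote_b_center from where it was at the start of the episode above 0.035 m).
It also fails if it takes over 48 s, if anything falls off the work surface, if the arm or the gripper's body presses on something with over 40 N, if the wrist force passes 120 N, or if a joint passes its speed limit or range.

## Working session

There is one attempt and no reset: what is moved stays moved. The work goes in short steps, Python scripts to look and compute and a tool call to move; the robot and the scene stay as the last step left them, time stands still between calls to the robot, and variables do not carry over. Pictures are saved under pics/ and viewed, and the job is handed in when it is done.

Besides the shell and the picture viewer there is one more tool, called as name(argument=value, ...) on one line, values as JSON. play_rows: Moves the arm, as the interface text tells. Its arguments: {"type":"object","properties":{"moves":{"type":"array"},"squeeze":{"type":"number"}},"required":["moves"]}

```bash
mkdir -p pics; ls
python3 - <<'E'
from station import ctrl, eyes
import cv2
print(ctrl.get_obs(), ctrl.grasp_offset)
for n in ["scene","top","wrist"]:
    d=eyes.get_image(n); cv2.imwrite(f"pics/{n}0.png",d["img"][:,:,::-1]); print(n,d["camera_matrix"].tolist(),d["cam_to_world"].round(4).tolist(), [k for k in d])
E
```

```text
pics
{'t': 0.0, 'q': array([-1.45896969e+00,  5.33232706e-02,  1.61428721e+00,  1.09116628e-05,
        1.47599566e+00, -1.19032811e-01]), 'dq': array([-0.00172009,  0.00011723, -0.00108832,  0.00104428, -0.00075118,
       -0.001035  ]), 'effort': array([-8.03621037e-05, -3.93681693e+01, -3.70180535e+01, -2.25263835e-05,
        7.02950754e-03,  1.62859422e-06]), 'tool_pos': array([ 0.14292284, -0.6078039 ,  0.2300879 ]), 'tool_rot': array([-0.24335889,  2.1012163 , -2.09696162]), 'contact_force': array([ 0.24704936, -0.21402641, -0.29213871]), 'wrist_torque': array([ 0.01155487, -0.00646709,  0.06196359]), 'opening': 0.08514562426441726} 0.0187
scene [[483.47846624569416, 0.0, 316.60914920429747], [0.0, 483.47846624569416, 247.10629613393544], [0.0, 0.0, 1.0]] [[-0.1953, -0.771, 0.6062, 0.9974], [0.9807, -0.1613, 0.1107, 0.0709], [0.0124, 0.6161, 0.7876, 0.7808], [0.0, 0.0, 0.0, 1.0]] ['img', 'camera_matrix', 'cam_to_world']
top [[624.6055225106242, 0.0, 310.7479332268202], [0.0, 624.6055225106242, 237.9465203330563], [0.0, 0.0, 1.0]] [[-0.0162, 0.9908, -0.134, 0.3565], [-0.9999, -0.0154, 0.007, -0.0303], [0.0049, 0.1341, 0.991, 1.1154], [0.0, 0.0, 0.0, 1.0]] ['img', 'camera_matrix', 'cam_to_world']
wrist [[387.4869770788134, 0.0, 319.182256257166], [0.0, 387.4869770788134, 240.88702173153874], [0.0, 0.0, 1.0]] [[0.2284, 0.9283, 0.2936, 0.2177], [-0.9736, 0.2185, 0.0664, -0.5901], [-0.0026, -0.301, 0.9536, 0.3731], [0.0, 0.0, 0.0, 1.0]] ['img', 'camera_matrix', 'cam_to_world']
```

View pics/scene0.png

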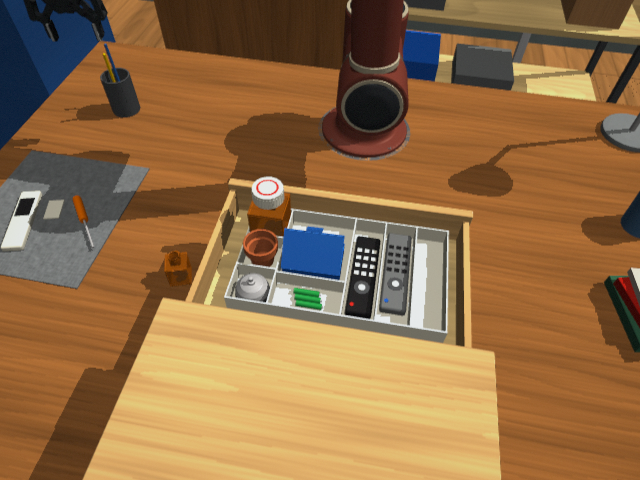

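View pics/top0.png

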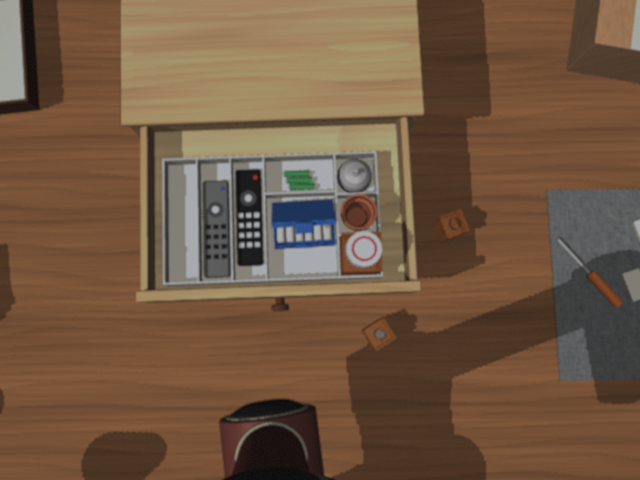

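View pics/wrist0.png

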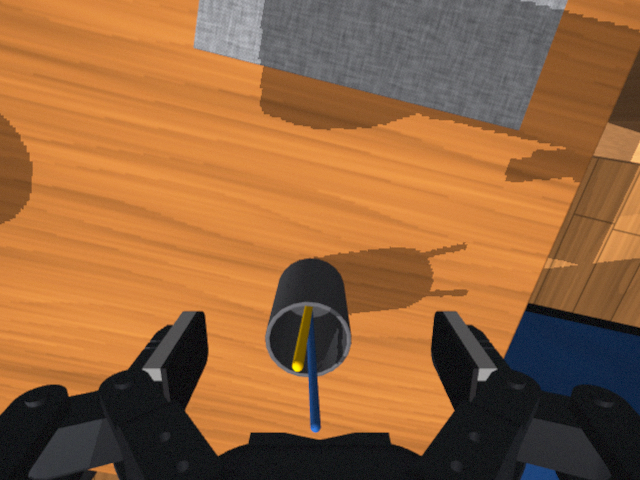

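Run:
```python
from station import ctrl, eyes, find_in, pinpoint
for c in ["scene","top"]:
    eyes.get_image(c)
    for q in ["cabinet","caddy","case_hinge","lid_front","bottle_mouth","cap_center","bell_center","pot_center","remote_a_center"]:
        print(c,q,[(round(r["score"],2),[round(float(v),1) for v in r["point"]]) for r in pinpoint(c,q)])
```

```text
scene cabinet []
scene caddy [(0.66, [340.4, 270.8])]
scene case_hinge [(0.59, [307.5, 270.3])]
scene lid_front []
scene bottle_mouth [(0.71, [173.7, 255.2])]
scene cap_center [(0.67, [268.6, 194.6])]
scene bell_center [(0.61, [254.1, 286.6])]
scene pot_center [(0.85, [263.2, 250.2])]
scene remote_a_center [(0.92, [357.6, 275.4])]
top cabinet []
top caddy [(0.93, [268.7, 218.3])]
top case_hinge [(0.78, [300.7, 204.3])]
top lid_front [(0.73, [301.9, 218.4])]
top bottle_mouth [(0.58, [454.4, 220.5]), (0.45, [216.2, 227.3])]
top cap_center [(0.61, [360.1, 247.1])]
top bell_center [(0.6, [353.7, 173.8])]
top pot_center [(0.56, [356.4, 214.6])]
top remote_a_center [(0.82, [247.6, 218.5]), (0.16, [362.8, 247.4])]
```

```bash
cat > h.py <<'E'
import numpy as np
from station import ctrl, eyes, find_in, pinpoint, regions_of
import cv2
def ray(d,p):
    K=d["camera_matrix"];T=d["cam_to_world"]
    v=np.linalg.inv(K)@[p[0],p[1],1]; v=np.array([v[0],-v[1],-v[2]])
    r=T[:3,:3]@v; return T[:3,3],r/np.linalg.norm(r)
def onz(d,p,z):
    o,r=ray(d,p); return o+r*(z-o[2])/r[2]
def tri(ds,ps):
    A=np.zeros((3,3));b=np.zeros(3);L=[]
    for d,p in zip(ds,ps):
        o,r=ray(d,p);M=np.eye(3)-np.outer(r,r);A+=M;b+=M@o;L.append((o,r))
    x=np.linalg.solve(A,b)
    return x,[np.linalg.norm((np.eye(3)-np.outer(r,r))@(x-o)) for o,r in L]
def proj(d,X):
    K=d["camera_matrix"];T=d["cam_to_world"];c=T[:3,:3].T@(np.asarray(X,float)-T[:3,3])
    return (K@[c[0],-c[1],-c[2]])[:2]/(-c[2])
E
python3 - <<'E'
from h import *
s=eyes.get_image("scene");t=eyes.get_image("top")
for n,a,b in [("caddy",(340.4,270.8),(268.7,218.3)),("hinge",(307.5,270.3),(300.7,204.3)),("cap",(268.6,194.6),(360.1,247.1)),("captopring",(267.5,187),(364,249)),("bell",(254.1,286.6),(353.7,173.8)),("pot",(263.2,250.2),(356.4,214.6)),("remA",(357.6,275.4),(247.6,218.5))]:
    x,e=tri([s,t],[a,b]); print(n,x.round(4),np.round(e,4))
np.set_printoptions(suppress=True,precision=4)
# drawer front top corners z .169 ; caddy corners z=.138
print("front top", onz(t,(137,293),.169),onz(t,(420,284),.169))
print("caddy corners", [onz(t,p,.141) for p in [(163,159),(377,153),(383,276),(164,284)]])
print("cap top z=.235", onz(t,(364,249),.236))
for n,dd,(x0,y0,x1,y1) in [("s",s,(220,170,380,310)),("t",t,(250,140,410,290))]:
    cv2.imwrite(f"pics/crop_{n}1.png",cv2.resize(dd["img"][y0:y1,x0:x1,::-1],None,fx=5,fy=5,interpolation=cv2.INTER_CUBIC)[:750,:800] if 0 else cv2.resize(dd["img"][y0:y1,x0:x1,::-1],None,fx=4,fy=4,interpolation=cv2.INTER_CUBIC))
E
```

```text
caddy [0.5254 0.0284 0.114 ] [0.0021 0.0021]
hinge [ 0.5452 -0.0241  0.1277] [0.0021 0.0021]
cap [ 0.4646 -0.1086  0.2071] [0.0002 0.0002]
captopring [ 0.46   -0.112   0.2196] [0.0013 0.0013]
bell [ 0.5936 -0.1064  0.1258] [0.0023 0.0023]
pot [ 0.5251 -0.1087  0.1344] [0.0019 0.0019]
remA [0.5264 0.0605 0.1111] [0.0045 0.0045]
front top [0.4047 0.2266 0.169 ] [ 0.4115 -0.2013  0.169 ]
caddy corners [array([0.6194, 0.1971, 0.141 ]), array([ 0.6241, -0.1457,  0.141 ]), array([ 0.4265, -0.149 ,  0.141 ]), array([0.4195, 0.1925, 0.141 ])]
cap top z=.235 [ 0.4584 -0.1117  0.236 ]
```

View pics/crop_s1.png

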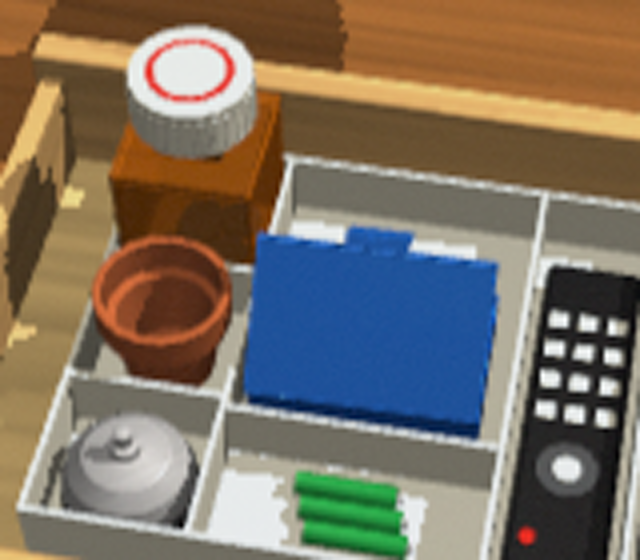

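View pics/crop_t1.png

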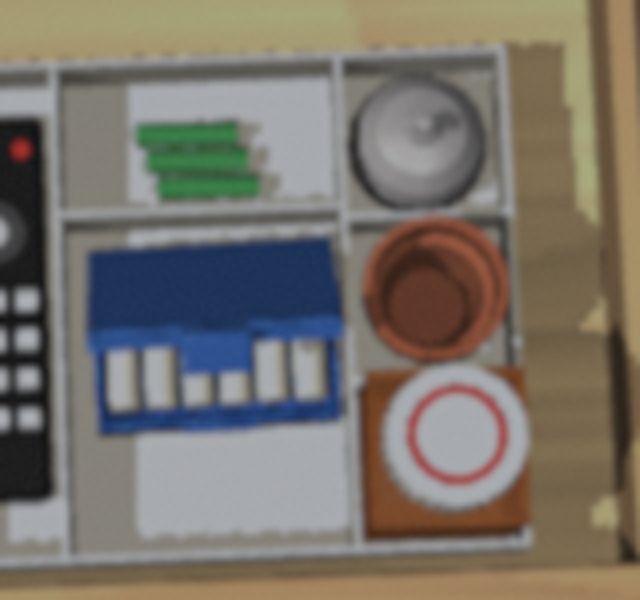

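Run:
```python
from h import *
np.set_printoptions(suppress=True,precision=4)
s=eyes.get_image("scene");t=eyes.get_image("top")
for a,b in [((284.5,228.7),(335,221)),((344,236),(272.5,222.5))]:
    x,e=tri([s,t],[a,b]); print("lid front edge",x,np.round(e,4))
# case body front edge (z .127) in top
print([onz(t,p,.127) for p in [(275,248.5),(335,244.5)]], "hinge edge",[onz(t,p,.127) for p in [(272,204),(332,200)]])
print("bottle shoulder corners",[onz(t,p,.183) for p in [(341,233),(381,232),(382,273),(341,274)]])
```

```text
lid front edge [ 0.5082 -0.0732  0.1795] [0.001 0.001]
lid front edge [0.5067 0.0229 0.1831] [0.0024 0.0024]
[array([0.4741, 0.02  , 0.127 ]), array([ 0.479 , -0.0758,  0.127 ])] hinge edge [array([0.5462, 0.0242, 0.127 ]), array([ 0.5513, -0.0725,  0.127 ])]
bottle shoulder corners [array([ 0.4894, -0.0826,  0.183 ]), array([ 0.49 , -0.143,  0.183]), array([ 0.428 , -0.1426,  0.183 ]), array([ 0.4275, -0.0812,  0.183 ])]
```

Run:
```python
from h import *
from scipy.spatial.transform import Rotation as R
o=ctrl.get_obs();M=R.from_rotvec(o["tool_rot"]).as_matrix();print(o["t"],M.round(3)); z=M[:,2];print("jaw yaw",np.degrees(np.arctan2(z[1],z[0])))
```

```text
1.35 [[-0.973 -0.     0.229]
 [-0.229 -0.    -0.973]
 [ 0.    -1.     0.   ]]
jaw yaw -76.77521395837464
```

play_rows(moves=[{"z":4,"jaw":0},{"z":4},{"x":2.2,"y":3.3},{"x":2.2,"y":3.3},{"x":2.2,"y":3.3},{"x":2.2,"y":3.3},{"x":2.2,"y":3.3},{"x":2.2,"y":3.3}], squeeze=40)

```text
invalid input
```

play_rows(moves=[{"x":0,"y":0,"z":4,"turn":0,"jaw":0}], squeeze=40)

```text
t: 1.43
tool_pos: [0.1424, -0.6038, 0.261]
tool_rot: [-0.243, 2.118, -2.08]
contact_force: [-0.3, 0.5, -1.8]
opening: 0.0756
```

play_rows(moves=[{"x":0,"y":0,"z":4,"turn":0,"jaw":0},{"x":2.2,"y":3.3,"z":0,"turn":-5,"jaw":0},{"x":2.2,"y":3.3,"z":0,"turn":-5,"jaw":0},{"x":2.2,"y":3.3,"z":0,"turn":-3.2,"jaw":0},{"x":2.2,"y":3.3,"z":0,"turn":0,"jaw":0},{"x":2.2,"y":3.3,"z":0,"turn":0,"jaw":0},{"x":2.2,"y":3.3,"z":0,"turn":0,"jaw":0},{"x":2.2,"y":3.3,"z":0,"turn":0,"jaw":0}])

```text
t: 2.1
tool_pos: [0.2976, -0.3757, 0.3115]
tool_rot: [0.001, 2.221, -2.222]
contact_force: [0.4, -0.1, -0.4]
opening: -0.0
```

play_rows(moves=[{"x":2.2,"y":3.3,"z":0,"turn":0,"jaw":0},{"x":2.2,"y":3.3,"z":0,"turn":0,"jaw":0},{"x":2.2,"y":3.3,"z":0,"turn":0,"jaw":0},{"x":2.2,"y":3.3,"z":0,"turn":0,"jaw":0},{"x":2.2,"y":3.3,"z":0,"turn":0,"jaw":0},{"x":2.2,"y":3.3,"z":0,"turn":0,"jaw":0},{"x":2.2,"y":3.3,"z":0,"turn":0,"jaw":0},{"x":0,"y":0,"z":0,"turn":0,"jaw":0}])

```text
t: 2.77
tool_pos: [0.4533, -0.1411, 0.3115]
tool_rot: [-0.008, 2.219, -2.214]
contact_force: [-0.3, -0.4, 0.2]
opening: -0.0002
```

play_rows(moves=[{"x":2,"y":3.1,"z":0,"turn":0,"jaw":0},{"x":2,"y":3.1,"z":0,"turn":0,"jaw":0},{"x":2,"y":3.1,"z":0,"turn":0,"jaw":0},{"x":2,"y":3.1,"z":-1,"turn":0,"jaw":0},{"x":0,"y":0,"z":-3,"turn":0,"jaw":0},{"x":0,"y":0,"z":-3,"turn":0,"jaw":0},{"x":0,"y":0,"z":-3,"turn":0,"jaw":0},{"x":0,"y":0,"z":0,"turn":0,"jaw":0}])

```text
t: 3.43
tool_pos: [0.527, -0.0216, 0.2039]
tool_rot: [0.015, -2.218, 2.213]
contact_force: [-0.1, 0.8, -1.2]
opening: 0.0002
```

Run:
```python
from h import *
print(ctrl.get_obs()["tool_pos"])
s=eyes.get_image("scene")["img"];w=eyes.get_image("wrist")["img"]
c=cv2.resize(s[120:330,190:430],(480,420));w=cv2.resize(w,(480,360))[:, :]
cv2.imwrite("pics/a2.png",c[:,:,::-1]);cv2.imwrite("pics/w2.png",w[:,:,::-1])
```

```text
[ 0.52704991 -0.02159507  0.2038552 ]
```

View pics/a2.png

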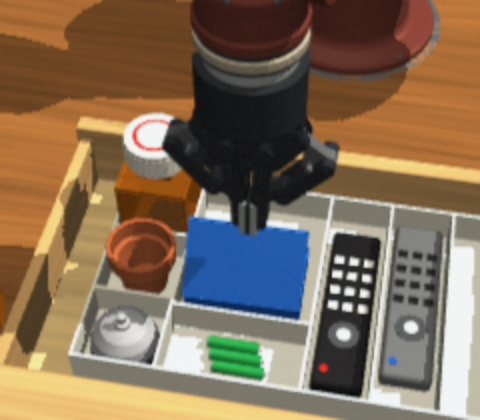

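View pics/w2.png

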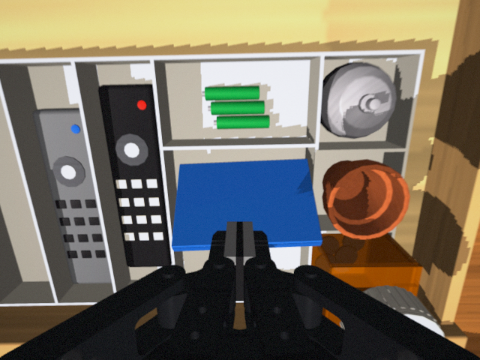

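play_rows(moves=[{"x":0.6,"y":1.5,"z":0,"turn":0,"jaw":0},{"x":0,"y":0,"z":-1.5,"turn":0,"jaw":0},{"x":0,"y":0,"z":-1.2,"turn":0,"jaw":0},{"x":-0.6,"y":0,"z":-0.8,"turn":0,"jaw":0},{"x":-0.7,"y":0,"z":-0.8,"turn":0,"jaw":0},{"x":-0.7,"y":0,"z":-0.8,"turn":0,"jaw":0},{"x":0,"y":0,"z":0,"turn":0,"jaw":0}])

```text
t: 4.12
tool_pos: [0.5146, -0.0075, 0.1583]
tool_rot: [0.004, -2.22, 2.219]
contact_force: [-0.2, 0.4, -0.5]
opening: 0.0006
```

Run:
```python
from h import *
print(ctrl.get_obs()["tool_pos"])
s=eyes.get_image("scene")["img"];w=eyes.get_image("wrist")["img"]
c=cv2.resize(s[120:330,190:430],(480,420));w=cv2.resize(w,(480,360))[:, :]
cv2.imwrite("pics/a3.png",c[:,:,::-1]);cv2.imwrite("pics/w3.png",w[:,:,::-1])
```

```text
[ 0.51460945 -0.00746484  0.15834052]
```

View pics/a3.png

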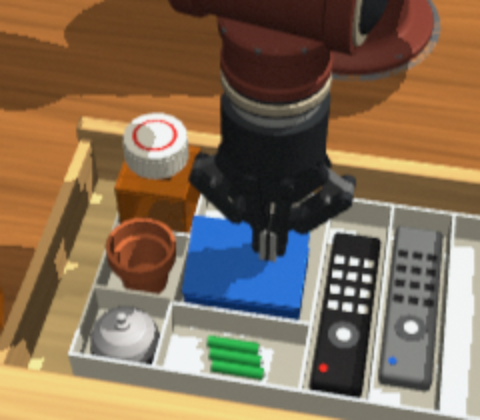

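View pics/w3.png

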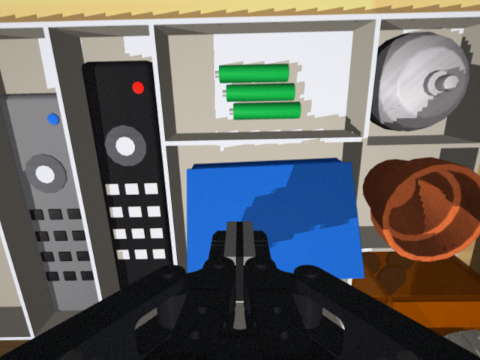

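play_rows(moves=[{"x":-0.9,"y":0,"z":-0.6,"turn":0,"jaw":0},{"x":-0.9,"y":0,"z":-0.6,"turn":0,"jaw":0},{"x":0,"y":0,"z":0,"turn":0,"jaw":0}])

```text
t: 4.47
tool_pos: [0.4979, -0.0074, 0.1478]
tool_rot: [0.002, -2.221, 2.221]
contact_force: [0.0, -0.3, -0.3]
opening: -0.0
```

play_rows(moves=[{"x":0,"y":0,"z":-0.4,"turn":0,"jaw":0},{"x":0,"y":0,"z":0,"turn":0,"jaw":0}])

```text
t: 4.63
tool_pos: [0.4994, -0.0075, 0.1444]
tool_rot: [0.0, 2.221, -2.221]
contact_force: [-0.8, -0.1, -0.4]
opening: 0.0003
```

play_rows(moves=[{"x":0,"y":0,"z":-0.4,"turn":0,"jaw":0},{"x":0,"y":0,"z":-0.3,"turn":0,"jaw":0},{"x":0,"y":0,"z":0,"turn":0,"jaw":0}])

```text
t: 4.88
tool_pos: [0.4989, -0.0074, 0.1367]
tool_rot: [0.001, -2.221, 2.221]
contact_force: [-0.1, -0.3, 0.2]
opening: 0.0002
```

play_rows(moves=[{"x":0,"y":0,"z":-0.2,"turn":0,"jaw":0},{"x":0,"y":0,"z":0,"turn":0,"jaw":0}])

```text
t: 5.05
tool_pos: [0.4993, -0.0074, 0.136]
tool_rot: [-0.0, 2.221, -2.221]
contact_force: [-1.4, -0.4, 2.8]
opening: -0.0001
```

play_rows(moves=[{"x":0,"y":0,"z":-0.2,"turn":0,"jaw":0},{"x":0,"y":0,"z":0,"turn":0,"jaw":0}])

```text
t: 5.22
tool_pos: [0.4994, -0.0074, 0.1357]
tool_rot: [-0.001, 2.221, -2.221]
contact_force: [-6.1, 0.6, 12.1]
opening: 0.0001
```

play_rows(moves=[{"x":0,"y":0,"z":-0.2,"turn":0,"jaw":0},{"x":0,"y":0,"z":0,"turn":0,"jaw":0}])

```text
t: 5.38
tool_pos: [0.4994, -0.0074, 0.1354]
tool_rot: [-0.001, 2.221, -2.221]
contact_force: [-11.9, 1.6, 20.6]
opening: -0.0002
```

play_rows(moves=[{"x":0,"y":0,"z":-0.2,"turn":0,"jaw":0},{"x":0,"y":0,"z":0,"turn":0,"jaw":0}])

```text
t: 5.55
tool_pos: [0.4995, -0.0073, 0.1352]
tool_rot: [0.002, -2.221, 2.221]
contact_force: [-15.9, 2.6, 28.8]
opening: 0.0002
```

play_rows(moves=[{"x":0,"y":0,"z":1,"turn":0,"jaw":0},{"x":0,"y":0,"z":4,"turn":0,"jaw":0},{"x":0,"y":0,"z":4,"turn":0,"jaw":0},{"x":0,"y":0,"z":4,"turn":0,"jaw":0},{"x":0,"y":4,"z":3,"turn":0,"jaw":0},{"x":0,"y":4,"z":0,"turn":0,"jaw":0},{"x":0,"y":4,"z":0,"turn":0,"jaw":0},{"x":0,"y":0,"z":0,"turn":0,"jaw":0}])

```text
t: 6.22
tool_pos: [0.4988, 0.1113, 0.285]
tool_rot: [-0.006, 2.221, -2.214]
contact_force: [-0.2, -0.9, -0.4]
opening: 0.0001
```

Run:
```python
from h import *
np.set_printoptions(suppress=True,precision=4)
ds={c:eyes.get_image(c) for c in ["scene","top","wrist"]}
for c in ds:
    for q in ["case_hinge","lid_front","cap_center","bottle_mouth"]:
        print(c,q,[(round(r["score"],2),[round(float(v),1) for v in r["point"]]) for r in pinpoint(c,q)])
s=ds["scene"]["img"];cv2.imwrite("pics/a4.png",cv2.resize(s[170:310,220:380],None,fx=4,fy=4)[:,:,::-1])
cv2.imwrite("pics/t4.png",cv2.resize(ds["top"]["img"][140:290,220:410],None,fx=4,fy=4)[:,:,::-1])
```

```text
scene case_hinge [(0.9, [310.2, 267.4])]
scene lid_front [(0.65, [315.5, 242.9])]
scene cap_center [(0.67, [268.5, 192.6])]
scene bottle_mouth [(0.81, [174.5, 257.1])]
top case_hinge [(0.8, [301.9, 205.4])]
top lid_front [(0.65, [304.6, 238.7])]
top cap_center [(0.74, [362.7, 245.5])]
top bottle_mouth [(0.86, [385.3, 333.1]), (0.78, [454.9, 220.2])]
wrist case_hinge [(0.98, [489.7, 163.3])]
wrist lid_front []
wrist cap_center []
wrist bottle_mouth [(0.73, [563.3, 358.3])]
```

View pics/a4.png

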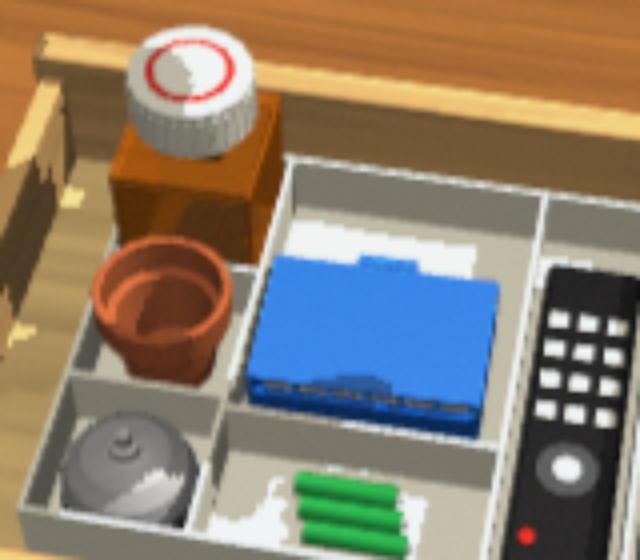

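View pics/t4.png

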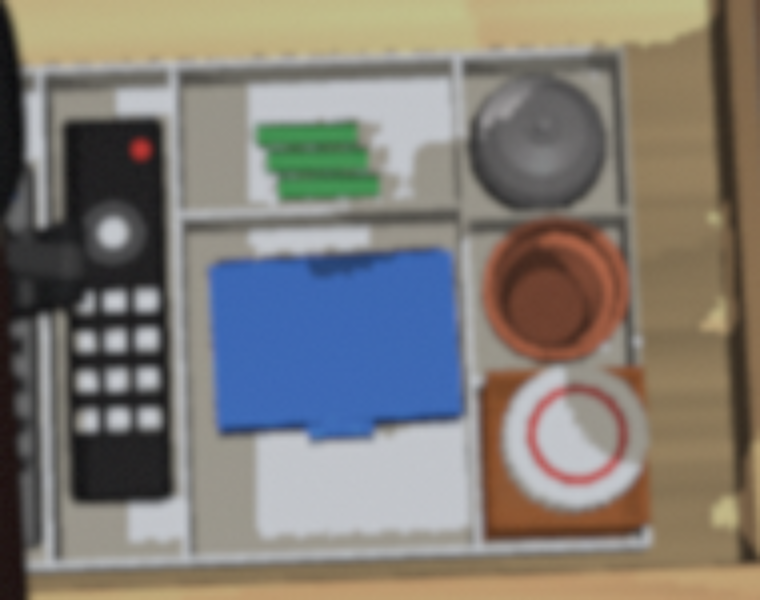

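Run:
```python
from h import *
np.set_printoptions(suppress=True,precision=4)
s=eyes.get_image("scene");t=eyes.get_image("top")
for n,a,b in [("fl",(344.25,240.5),(275.5,248.3)),("fr",(287.5,234.5),(335.5,244)),("bl",(340,271),(272.5,205.8)),("br",(281.3,266.3),(332,202.5)),("lidfront",(315.5,242.9),(304.6,238.7)),("hinge",(310.2,267.4),(301.9,205.4)),("cap",(268.5,192.6),(362.7,245.5)),("ring",(267.5,187.5),(364,248.3))]:
    x,e=tri([s,t],[a,b]); print(n,x,np.round(e,4))
o=eyes.get_image("wrist");cv2.imwrite("pics/w4.png",o["img"][:,:,::-1])
```

```text
fl [0.4736 0.0212 0.1309] [0.0022 0.0022]
fr [ 0.4794 -0.0761  0.1297] [0.0003 0.0003]
bl [0.5415 0.0251 0.1349] [0.0021 0.0021]
br [ 0.5468 -0.0714  0.1279] [0.001 0.001]
lidfront [ 0.4884 -0.0258  0.1303] [0.0016 0.0016]
hinge [ 0.5421 -0.0231  0.132 ] [0.0008 0.0008]
cap [ 0.4658 -0.1101  0.2128] [0.0021 0.0021]
ring [ 0.461  -0.1119  0.2194] [0.0014 0.0014]
```

View pics/w4.png

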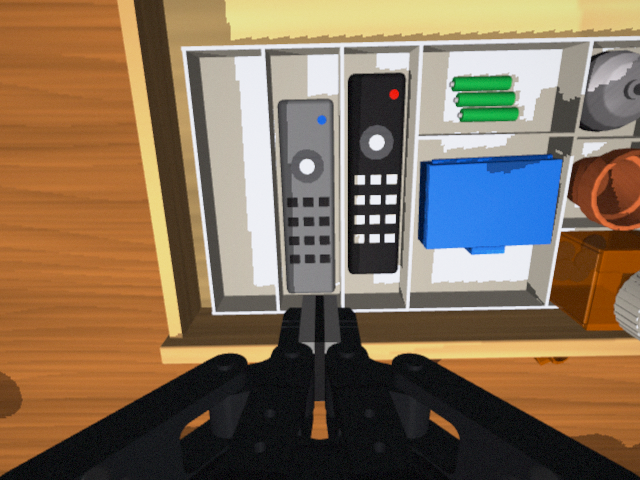

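play_rows(moves=[{"x":-0.55,"y":-3.2,"z":0,"turn":0,"jaw":8.5},{"x":-0.55,"y":-3.2,"z":0,"turn":0,"jaw":8.5},{"x":-0.55,"y":-3.2,"z":0,"turn":0,"jaw":8.5},{"x":-0.55,"y":-3.2,"z":0,"turn":0,"jaw":8.5},{"x":-0.55,"y":-3.2,"z":0,"turn":0,"jaw":8.5},{"x":-0.55,"y":-3.2,"z":0,"turn":0,"jaw":8.5},{"x":-0.55,"y":-3.2,"z":0,"turn":0,"jaw":8.5},{"x":0,"y":0,"z":0,"turn":0,"jaw":8.5}])

```text
t: 7.78
tool_pos: [0.4596, -0.1223, 0.2843]
tool_rot: [-0.006, -2.216, 2.221]
contact_force: [-0.7, 0.9, -0.2]
opening: 0.0849
```

Run:
```python
from h import *
np.set_printoptions(suppress=True,precision=4)
o=ctrl.get_obs();print(o["tool_pos"],o["q"],o["opening"])
w=eyes.get_image("wrist");cv2.imwrite("pics/w5.png",w["img"][:,:,::-1])
print([(r["score"],r["point"],onz(w,r["point"],.208)) for r in pinpoint("wrist","cap_center")])
```

```text
[ 0.4596 -0.1223  0.2843] [-0.4154 -0.342   1.8803 -0.0022  1.6027  1.1607] 0.08491634930880812
[(0.79, [303.5, 249.6], array([ 0.4616, -0.1125,  0.208 ]))]
```

View pics/w5.png

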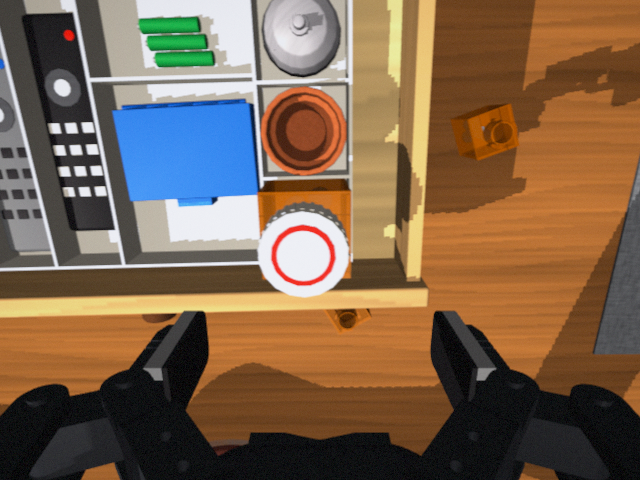

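play_rows(moves=[{"x":0.1,"y":1,"z":0,"turn":0,"jaw":8.5},{"x":0,"y":0,"z":-3,"turn":0,"jaw":8.5},{"x":0,"y":0,"z":-3,"turn":0,"jaw":8.5},{"x":0,"y":0,"z":-2.5,"turn":0,"jaw":8.5},{"x":0,"y":0,"z":0,"turn":0,"jaw":8.5},{"x":0,"y":0,"z":0,"turn":0,"jaw":8.5}])

```text
t: 8.38
tool_pos: [0.4609, -0.1061, 0.1982]
tool_rot: [0.006, -2.223, 2.22]
contact_force: [1.0, 0.5, -0.1]
opening: 0.0853
```

Run:
```python
from h import *
np.set_printoptions(suppress=True,precision=4)
o=ctrl.get_obs();print(o["tool_pos"],o["q"],o["opening"],o["contact_force"])
w=eyes.get_image("wrist");cv2.imwrite("pics/w6.png",w["img"][:,:,::-1])
```

```text
[ 0.4609 -0.1061  0.1982] [-0.384  -0.3004  1.9906  0.0004  1.4547  1.1839] 0.08530122413096645 [ 0.968   0.4678 -0.1185]
```

View pics/w6.png

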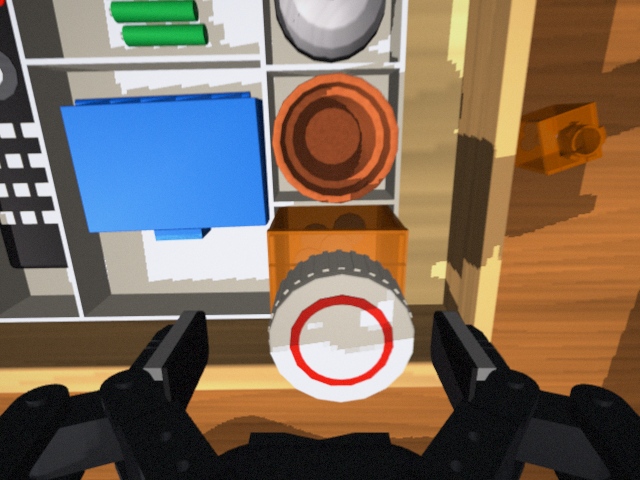

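play_rows(moves=[{"x":0,"y":-0.6,"z":0,"turn":0,"jaw":8.5},{"x":0,"y":0,"z":-0.9,"turn":0,"jaw":8.5},{"x":0,"y":0,"z":0,"turn":0,"jaw":8.5},{"x":0,"y":0,"z":0,"turn":0,"jaw":8.5}])

```text
t: 8.77
tool_pos: [0.4615, -0.1142, 0.1905]
tool_rot: [0.0, 2.221, -2.221]
contact_force: [0.2, -0.5, -0.4]
opening: 0.085
```

Run:
```python
from h import *
np.set_printoptions(suppress=True,precision=4)
w=eyes.get_image("wrist");cv2.imwrite("pics/w7.png",w["img"][:,:,::-1])
print([onz(w,p,.2205) for p in [(319,351)]])
print([(r["score"],r["point"],onz(w,r["point"],.208)) for r in pinpoint("wrist","cap_center")])
s=eyes.get_image("scene")["img"];cv2.imwrite("pics/a7.png",cv2.resize(s[120:310,180:380],None,fx=3,fy=3)[:,:,::-1])
```

```text
[array([ 0.4638, -0.1136,  0.2205])]
[(0.75, [317.8, 335.4], array([ 0.4622, -0.1132,  0.208 ]))]
```

View pics/w7.png

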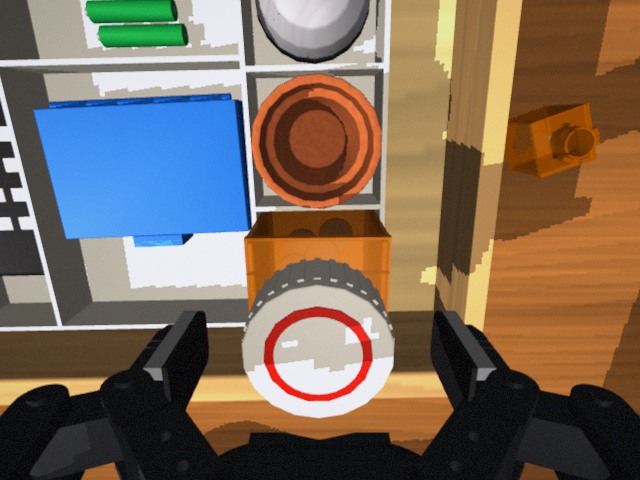

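View pics/a7.png

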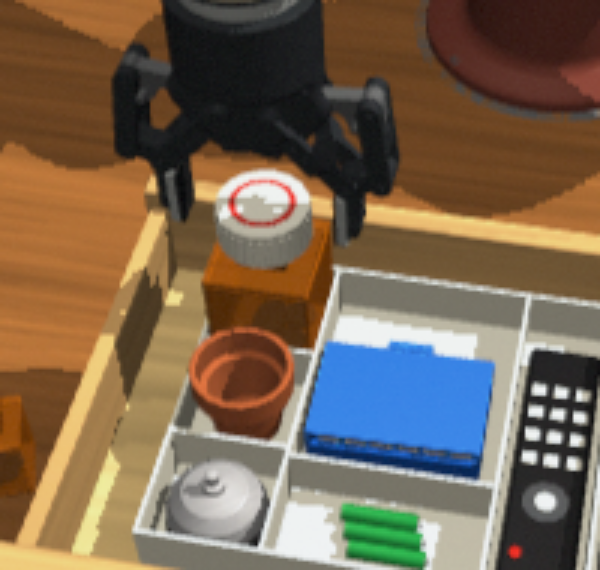

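play_rows(moves=[{"x":0,"y":0,"z":-0.2,"turn":0,"jaw":4.8},{"x":0,"y":0,"z":0,"turn":0,"jaw":4.8},{"x":0,"y":0,"z":0,"turn":0,"jaw":4.8},{"x":0,"y":0,"z":0,"turn":0,"jaw":4.8},{"x":0,"y":0,"z":0,"turn":0,"jaw":4.8},{"x":0,"y":0,"z":0,"turn":0,"jaw":4.8}], squeeze=60)

```text
t: 9.42
tool_pos: [0.4616, -0.1141, 0.1885]
tool_rot: [-0.0, 2.221, -2.221]
contact_force: [-1.1, -0.3, 1.3]
opening: 0.0506
```

play_rows(moves=[{"x":0,"y":0,"z":-0.2,"turn":0,"jaw":4},{"x":0,"y":0,"z":-0.2,"turn":0,"jaw":4},{"x":0,"y":0,"z":0,"turn":0,"jaw":4},{"x":0,"y":0,"z":0,"turn":0,"jaw":4}])

```text
t: 9.75
tool_pos: [0.4619, -0.1142, 0.1855]
tool_rot: [0.001, 2.22, -2.221]
contact_force: [-1.8, 0.1, 6.4]
opening: 0.0513
```

play_rows(moves=[{"x":0,"y":0,"z":-0.2,"turn":0,"jaw":4},{"x":0,"y":0,"z":-0.1,"turn":0,"jaw":4},{"x":0,"y":0,"z":0,"turn":0,"jaw":4},{"x":0,"y":0,"z":0,"turn":0,"jaw":4}])

```text
t: 10.08
tool_pos: [0.4624, -0.1143, 0.184]
tool_rot: [0.002, 2.219, -2.221]
contact_force: [-3.4, 2.2, 11.3]
opening: 0.0512
```

play_rows(moves=[{"x":0,"y":0,"z":-0.1,"turn":0,"jaw":4},{"x":0,"y":0,"z":0,"turn":4,"jaw":4},{"x":0,"y":0,"z":0,"turn":4,"jaw":4},{"x":0,"y":0,"z":0,"turn":4,"jaw":4},{"x":0,"y":0,"z":0,"turn":4,"jaw":4},{"x":0,"y":0,"z":0,"turn":0,"jaw":4}])

```text
t: 10.58
tool_pos: [0.4634, -0.1146, 0.1838]
tool_rot: [-0.288, 2.066, -2.07]
contact_force: [-0.8, 1.1, 11.9]
opening: 0.051
```

```bash
cat > st.py <<'E'
from h import *
from scipy.spatial.transform import Rotation as R
np.set_printoptions(suppress=True,precision=4)
o=ctrl.get_obs();z=R.from_rotvec(o["tool_rot"]).as_matrix()[:,2]
print("yaw",np.degrees(np.arctan2(z[1],z[0])),o["tool_pos"],o["contact_force"],o["wrist_torque"],o["opening"],o["q"])
E
python3 st.py
```

```text
yaw -73.83306081453986 [ 0.4634 -0.1146  0.1838] [-0.7632  1.0995 11.8846] [0.263  0.1886 0.0676] 0.05100461051154313 [-0.3989 -0.2837  2.0016  0.0008  1.4179  0.8896]
```

play_rows(moves=[{"x":0,"y":0,"z":0,"turn":6,"jaw":4},{"x":0,"y":0,"z":0,"turn":6,"jaw":4},{"x":0,"y":0,"z":0,"turn":6,"jaw":4},{"x":0,"y":0,"z":0,"turn":6,"jaw":4},{"x":0,"y":0,"z":0,"turn":0,"jaw":4}])

```text
t: 11.0
tool_pos: [0.4634, -0.1145, 0.1838]
tool_rot: [-0.66, 1.809, -1.816]
contact_force: [-0.9, 1.3, 11.9]
opening: 0.0509
```

```bash
python3 st.py
```

```text
yaw -49.761008297212896 [ 0.4634 -0.1145  0.1838] [-0.8855  1.3416 11.8565] [0.288  0.2025 0.0575] 0.05086326572885509 [-0.3988 -0.2837  2.0016  0.0007  1.4181  0.4696]
```

play_rows(moves=[{"x":0,"y":0,"z":0,"turn":6,"jaw":4},{"x":0,"y":0,"z":0,"turn":6,"jaw":4},{"x":0,"y":0,"z":0,"turn":6,"jaw":4},{"x":0,"y":0,"z":0,"turn":5,"jaw":4},{"x":0,"y":0,"z":0,"turn":0,"jaw":4},{"x":0,"y":0,"z":0,"turn":0,"jaw":4}])

```text
t: 11.5
tool_pos: [0.4634, -0.1148, 0.1838]
tool_rot: [-0.945, 1.541, -1.55]
contact_force: [-0.9, 0.7, 12.2]
opening: 0.0513
```

```bash
python3 st.py
python3 - <<'E'
from h import *
w=eyes.get_image("wrist");cv2.imwrite("pics/w8.png",w["img"][:,:,::-1])
t=eyes.get_image("top");cv2.imwrite("pics/t8.png",cv2.resize(t["img"][140:290,220:410],None,fx=4,fy=4)[:,:,::-1])
E
```

```text
yaw -26.944926512563086 [ 0.4634 -0.1148  0.1838] [-0.8916  0.7477 12.2367] [0.1627 0.2601 0.1211] 0.051320045418653856 [-0.399  -0.2836  2.0016  0.0001  1.4178  0.0713]
```

View pics/w8.png

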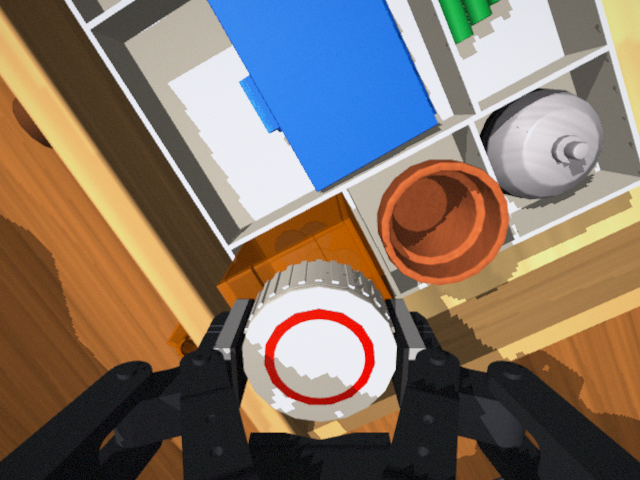

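play_rows(moves=[{"x":0,"y":0,"z":0.4,"turn":0,"jaw":4},{"x":0,"y":0,"z":0.4,"turn":0,"jaw":4},{"x":0,"y":0,"z":0.4,"turn":0,"jaw":4},{"x":0,"y":0,"z":0,"turn":0,"jaw":4}])

```text
t: 11.93
tool_pos: [0.4615, -0.1141, 0.1924]
tool_rot: [-0.948, 1.547, -1.547]
contact_force: [1.4, -0.7, 0.6]
opening: 0.0511
```

```bash
python3 st.py
python3 - <<'E'
from h import *
t=eyes.get_image("scene");cv2.imwrite("pics/a9.png",cv2.resize(t["img"][120:310,180:380],None,fx=3,fy=3)[:,:,::-1])
E
```

```text
yaw -26.979595039172533 [ 0.4615 -0.1141  0.1924] [ 1.433  -0.7263  0.5711] [-0.0919 -0.0079  0.0004] 0.05109906787157555 [-0.3991 -0.2919  1.9935 -0.0001  1.4398  0.0718]
```

View pics/a9.png

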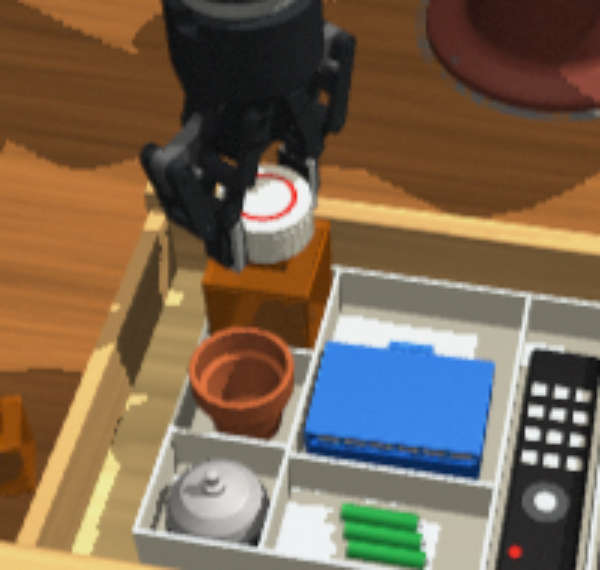

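play_rows(moves=[{"x":0,"y":0,"z":0.8,"turn":0,"jaw":4},{"x":0,"y":0,"z":1,"turn":0,"jaw":4},{"x":0,"y":0,"z":1.5,"turn":0,"jaw":4},{"x":0,"y":0,"z":2,"turn":0,"jaw":4},{"x":0,"y":0,"z":2,"turn":0,"jaw":4},{"x":0,"y":0,"z":1.5,"turn":0,"jaw":4},{"x":0,"y":0,"z":0,"turn":0,"jaw":4},{"x":0,"y":0,"z":0,"turn":0,"jaw":4}])

```text
t: 12.65
tool_pos: [0.4619, -0.1142, 0.2815]
tool_rot: [-0.947, 1.545, -1.548]
contact_force: [-0.6, 1.2, -1.3]
opening: 0.0514
```

```bash
python3 st.py
python3 - <<'E'
from h import *
d={c:eyes.get_image(c) for c in ["scene","top"]}
t=d["scene"];cv2.imwrite("pics/a10.png",cv2.resize(t["img"][100:310,180:380],None,fx=2.8,fy=2.8)[:,:,::-1])
P={}
for q in ["cap_center","bottle_mouth","pot_center","bell_center","case_hinge","lid_front"]:
    for c in d: print(q,c,[(round(r["score"],2),np.round(r["point"],1)) for r in pinpoint(c,q)])
cv2.imwrite("pics/t10.png",cv2.resize(d["top"]["img"][140:290,220:410],None,fx=4,fy=4)[:,:,::-1])
E
```

```text
yaw -26.97617852818779 [ 0.4619 -0.1142  0.2815] [-0.6022  1.1693 -1.3022] [-0.0256 -0.0458 -0.0529] 0.05136232266351696 [-0.3991 -0.3419  1.8848  0.0001  1.5963  0.0717]
cap_center scene [(0.55, array([268.5, 148.6]))]
cap_center top []
bottle_mouth scene [(0.8, array([265.8, 192.5])), (0.7, array([174.7, 255.8]))]
bottle_mouth top [(0.62, array([382.9, 331.7]))]
pot_center scene [(0.78, array([260.1, 249.2]))]
pot_center top [(0.4, array([354.8, 213.4]))]
bell_center scene [(0.58, array([252.6, 286.3]))]
bell_center top [(0.41, array([356.3, 174.8]))]
case_hinge scene [(0.94, array([307.2, 267.2]))]
case_hinge top [(0.72, array([302.2, 206.2]))]
lid_front scene [(0.59, array([312.8, 243.7])), (0.34, array([265.3, 192.9]))]
lid_front top [(0.97, array([305.6, 238.3]))]
```

View pics/a10.png

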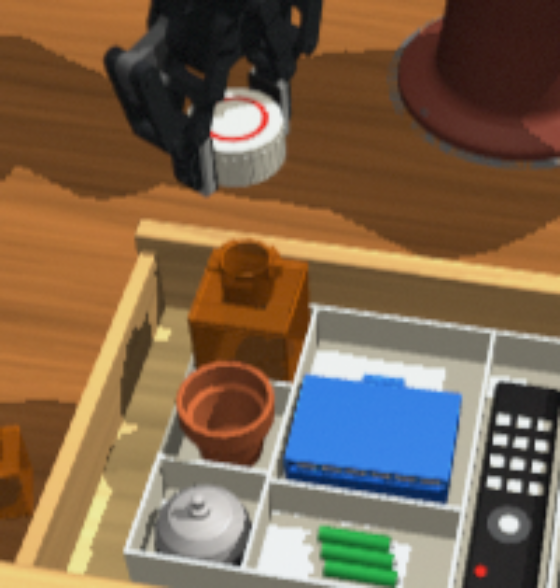

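View pics/t10.png

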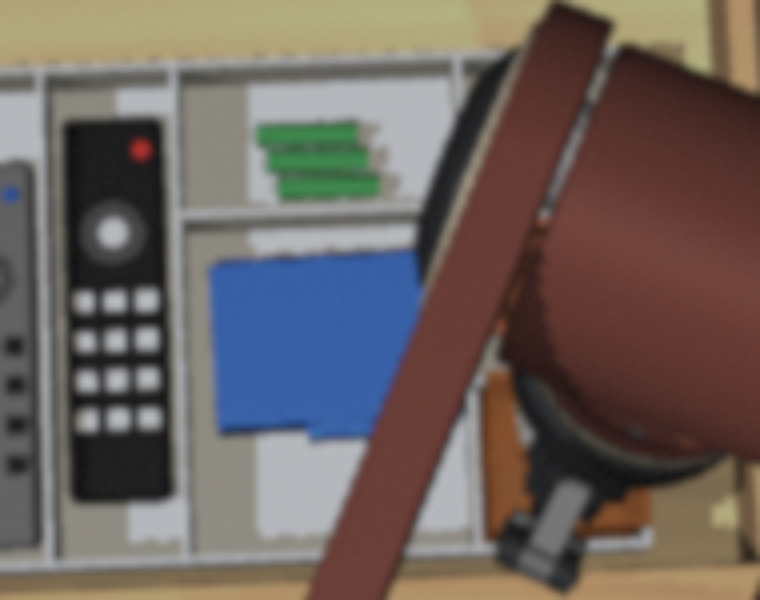

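Run:
```python
from h import *
d=eyes.get_image("scene")
print(proj(d,[.462,-.113,.301]),proj(d,[.461,-.112,.211]),onz(d,(265.8,192.5),.211),onz(d,(268.5,148.6),.301))
finish_job=__import__("station").finish_job
print(finish_job())
```

```text
[261.94449482 148.85161357] [266.89316197 191.06538903] [ 0.46454607 -0.1129054   0.211     ] [ 0.45940002 -0.10357815  0.301     ]
the job is handed in; nothing more can be done
None
```

I snapped the battery case shut, pushed and twisted the bottle's cap free, and lifted it off. I handed the job in at about 13 s while still gripping the cap, and no verdict was reported.

- **Case lid:** I pressed it down with closed fingers until it stopped at about 29 N. The triangulated front edge of the lid then sat no higher than the hinge edge, so it looks latched. It also looked shut in the last pictures. I could not read the joint value itself.
- **Cap push and twist:** The cap went down about 4.5 mm at 11–12 N. I turned it 63° anticlockwise, and it came off with almost no resistance.
- **Cap position:** I am holding it level, about 90 mm above the mouth by arm readings. It is within a few mm of the mouth sideways.
- **A small disagreement:** The network's cap point in the scene view suggested about 10 mm sideways. That is still inside the 30 mm limit, and the fingers were hiding part of the cap.
- **Other items:** The last scene picture shows the bottle upright in its pocket. The bell, pot and remotes look unmoved, except that only part of the grey remote was in view. The arm partly blocked the top camera at the end, so I could not confirm the cap, bell and pot from there.

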